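Peg a chair-arm joint and hold it square

TASK

Put the wooden peg through the eye of the chair-arm joint, fully home, and let go of it. Then take the assembly square by its handle, lay it flat on the bench in the inside corner of rail and post, and press it in until the leaning post has swung out square and both outer faces of the square lie flush against rail and post. Finish while still holding the square pressed into the corner, and leave the other things on the bench alone.

Things in the scene. Friction and masses are not known exactly. Their poses are not given: they have to be found in the camera images.
- frame: Chair-arm corner, fixed to the bench. Origin: inside corner at bench level, where the inner faces of rail and post meet when square. Rail runs along its +y, post along its -x (to the robot), z up. Pale joint block with the eye, 45 x 45 x 44 mm high, reaches 45 mm along +x and 45 mm along -y of the origin. A red clamp (to 71 mm high) holds the rail 195 to 255 mm along +y.
- rail: The fixed rail, dark brown wood, 260 mm long, 45 mm wide, 44 mm high. Same origin and axes as the frame. Its inner face is the plane x = 0 and looks along -x.
- post: Honey-brown post along its own -x, 44 mm high, 45 mm square for 195 mm, then turned beads. Origin: its pivot (the eye's axis) at bench level; its inner face is 22.5 mm to its +y. Turns level about the pivot: starts leaning 0.05 to 0.14 rad into the corner (tip to the frame's +y); 0.25 N m swings it out, it stays where left, a shoulder stops it square, axes parallel to the rail's.
- corner (a point): The inside corner at bench level (the frame's origin).
- eye (a point): Centre of the mouth of the eye, on top of the joint block, 44 mm above the bench: an upright hole right through the block, 15 mm in diameter with a 2 mm chamfer; 22.5 mm along +x and 22.5 mm along -y of the frame's origin.
- peg: Dark wood peg standing in one of the rack's two holes. Origin: centre of its foot, z towards the head. Shank 12 mm diameter, 38 mm long, tapered foot; above it a round head 24 mm diameter, 32 mm high. In the rack the head rests 45 mm above the bench; fully home in the eye it rests on the joint block, foot 6 mm above the bench. 28 to 56 g.
- rack: Fixed grey rack, 160 x 60 x 45 mm high. Origin: centre of its underside, x along its length; two upright 15 mm holes at x = -40 and +40 mm. The peg is in one, the blue-headed drift pin in the other; leave the pin there.
- square: Loose assembly square, 0.3 to 0.5 kg, flat on the bench: an L, arms 170 mm long outside, 34 wide, 24 high. Origin: outer corner at the underside. Aluminium arm along its -x, dark wood arm along +y; outer faces y = 0 (goes against the post) and x = 0 (against the rail). In place it has the frame's origin and axes. A brace, top 18 mm high, joins the arms. Friction about 0.5 to 0.9.
- square_grip (a point): Point to hold on the square's upright dark wood handle, at x = -70, y = +70, z = 47 mm in the square's frame. The handle is a bar 18 mm thick and 106 mm long on the diagonal (-1, +1) from the outer corner, its middle at x = -72.5, y = +72.5, its top 66 mm high. Fingers close across the 18 mm, along the square's (+1, +1).
- drift: Steel drift pin with a blue head, the peg's size, in the rack's other hole; leave alone.
- glue: White glue bottle, 60 mm in diameter, 170 mm high, standing; origin at its foot; leave alone.
- jar: Amber jar with a steel lid, 68 mm in diameter, 90 mm high; origin at its foot; leave alone.
- mallet: Wooden mallet lying on the bench, head 60 x 120 x 60 mm, handle 160 mm along its -x; origin under it, where the head begins; leave alone.
- offcut: Pale wood offcut, 50 x 90 x 30 mm; origin at the centre of its underside; leave alone.
- sanding_block: Cork sanding block, 70 x 110 x 30 mm; origin at the centre of its underside; leave alone.
There are look-alikes about, which are no part of the job. What is shaped like the square but turquoise is not meant.

How it is judged (in metres and radians):
On the way, in this order (a step that is already met when the one before it is completed fails the run):
1. the peg is fully home in the eye of the joint and let go (horizontal distance between peg and eye below 0.005 m and z of peg in the frame of frame below 0.01 m and angle between peg's own z axis and vertical below 0.12 rad and contact force between the fingers and peg below 0.1 N), for 0.2 s.
2. the square is held pressed flush into the corner, touching rail and post, the post swung out square (contact force between square and rail above 1 N and contact force between square and post above 1 N and angle between the x axis of each of square, post and the x axis of rail, either way round below 0.035 rad and horizontal distance between square and corner below 0.008 m and height (world z) of square below 0.01 m and angle between square's own z axis and vertical below 0.06 rad and contact force between the fingers and square above 1 N), for 0.5 s.
At the end, for the whole second after the job is handed in: Peg in the eye: head within 4 mm of the block, 5 mm of the axis, tilt under 0.12, untouched. Square: corner within 8 mm of the inside corner and 10 mm of the bench, tilt under 0.06; it and the post within 0.035 rad of the rail; over 1 N on rail, post and fingers; still, for the last second (all of step 2 and horizontal distance between peg and eye below 0.005 m and z of peg in the frame of frame below 0.01 m and angle between peg's own z axis and vertical below 0.12 rad and contact force between the arm and peg below 0.1 N and linear speed of square below 0.02 m/s); the arm keeps its last pose, push and grip.
It fails at once if a bystander is shoved or knocked over (moved over 30 mm) (distance of any of drift, glue, jar, mallet, offcut, sanding_block from where it was at the start of the episode above 0.03 m).
It also fails if it takes over 67 s, if anything falls off the work surface, if the arm or the gripper's body presses on something with over 40 N, if the wrist force passes 120 N, or if a joint passes its speed limit or range.

ROBOT

A 6-joint arm with a two-finger parallel gripper is mounted at the origin on the work surface. World frame = base frame: x ahead of the robot, y to its left, z up, the work surface at z = 0. Lengths are in mm, angles in degrees, forces in N, time in s.
With the tool pointing down it reaches from about 300 to 850 mm from the base axis. Payload 4.2 kg.
Tool frame: the origin (TCP) lies between the finger pads; the fingertips stand 22 mm ahead of it and the grasp point (between the pads) lies 3 mm ahead of it; z points along the fingers, y is the direction in which the jaws open and shut (so a half turn about z gives the same grasp; the last joint's range is limited). The gripper opens to 91 mm and grips with 3 to 60 N. Pads are 32 mm wide; open, the fingers measure 118 mm over their backs; the gripper's body (76 mm by 178 mm) begins 60 mm behind the grasp point.
Start: joints at [72.307, 18.312, 89.639, -0, 72.044, -1.146], TCP at [163.763, 551.201, 235.976] pointing down, gripper open.
Joint ranges: [-177.97, 177.97], [-48.28, 115.42], [12.27, 149.76], [-77.06, 257.06], [2.81, 150.46], [-146.56, 146.56]. Speed limits (degrees/s): [147.25, 147.25, 180, 180, 180, 180].

INTERFACE

Orientations are given as [roll, pitch, yaw] about the fixed x, y, z axes, in that order (R = Rz(yaw) Ry(pitch) Rx(roll)).
In Python, from workcell import telemetry, cams, env gives the robot as it stands.
- The arm moves only by the shell command python3 -m inch 'ROWS' [FORCE]. ROWS is JSON, a list of rows, each an object of numbers: "x", "y", "z": the shift along the tool's x, y, z in cm; "yaw": the turn about the tool's z in units of 5 degrees (1.0 is 5 degrees); "gripper": the gripper's target within -1 to 1 (fully open at 1, half-way at 0, shut at -1). A call has 1 to 12 rows; each row shifts and turns the commanded pose from where the row before left it, along the tool's axes as they then stand; what a row does not reach is not made up. A row lasts 1/12 s, in which the tool goes at most 41.7 mm and 7.16 degrees, less where a joint would pass 70% of its speed; a pose out of reach is approached as far as the arm can. A call is refused whole if a number of a shift passes 4.17 or a number of a turn 1, either way. A call with a gripper value outside its range is refused whole. The fingers move at their own pace and stop on an object; FORCE is the grip in N (left out, the last holds). Time passes only in rows, so rows that do not move let the fingers close. It gives the time, the measured TCP pose, the force and the opening at its end, in the units of the state.
- telemetry.state(): the state, without advancing time (a new reading comes with each control period).
- cams.grab_frame(name): name is "side" or "top"; returns a dict with "pixels" (480x640x3 uint8, red, green, blue), "mtx" (3x3 intrinsics, pixels), "rvec" (rotation vector, rad) and "tvec" (3), from world to camera coordinates, as OpenCV has them. Camera axes: x right, y down, z forward; pixel columns grow to the right and rows downward; lengths in mm; the calibration is good to about 2 mm. A picture is of the moment at which its call begins. There is no depth.
- env.job_done(): hands the job in, once; it reports no verdict.
The state is a dict: "time_s": time; "qpos": joint angles; "qvel": joint speeds; "effort": joint torques, N m; "ee_pos": TCP position; "ee_rot": TCP orientation; "force": force on the tool from outside, world axes, zero at the start; "torque": the same for the moment, N m; "gripper_width": finger opening in mm.
Only numpy, scipy, OpenCV 4.12 (cv2) and the standard library are available. Lean on these libraries where they do the work, as an engineer would, in place of code of your own. Each camera call takes 0.05 s, during which the arm holds its last target. There are 200 camera calls.

## Working session

There is one attempt and no reset: what is moved stays moved. The work goes in short steps, Python scripts to look and compute and a shell command to move; the robot and the scene stay as the last step left them, time stands still between calls to the robot, and variables do not carry over. Pictures are saved under pics/ and viewed, about 8 in all and at most 12, crops included, and the job is handed in when it is done.

```bash
ls; mkdir -p pics; python3 - <<'E'
from workcell import telemetry,cams
import cv2
print(telemetry.state())
for n in("top","side"):
    f=cams.grab_frame(n); cv2.imwrite(f"pics/{n}0.png",f["pixels"][:,:,::-1]); print(n,f["mtx"].tolist(),f["rvec"],f["tvec"])
E
```

```text
pics
{'time_s': 0.0, 'qpos': array([ 7.23077851e+01,  1.83520945e+01,  8.97062660e+01, -5.91141994e-04,
        7.20436242e+01, -1.14431380e+00]), 'qvel': array([-0.13393757, -0.1171865 ,  0.00198102, -0.01338748, -0.06139941,
       -0.05777662]), 'effort': array([-2.05276454e-03, -4.12457263e+01, -2.31967860e+01,  7.24634947e-02,
        4.57800063e-02, -1.53965684e-04]), 'ee_pos': array([163.61537352, 550.74614046, 235.11664989]), 'ee_rot': array([-1.79898024e+02, -1.47479719e-03,  1.63452280e+02]), 'force': array([-0.32608833,  0.51944507,  0.39840169]), 'torque': array([ 0.0103645,  0.0026582, -0.0828298]), 'gripper_width': 91.50802863966177}
top [[538.8002952787627, 0.0, 310.91301554738675], [0.0, 538.8002952787627, 238.09549838153845], [0.0, 0.0, 1.0]] [ 2.16822835 -2.04660887  0.20200734] [  35.99911132  504.59846121 1371.17969136]
side [[437.3575400885963, 0.0, 313.6646643730799], [0.0, 437.3575400885963, 242.99542410204245], [0.0, 0.0, 1.0]] [ 2.24151145 -0.47086641  0.23562509] [-449.94080578  215.16826112  828.85441808]
```

View pics/top0.png

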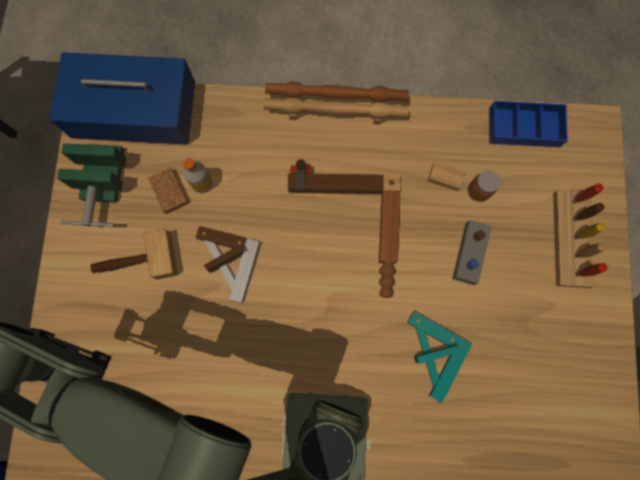

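View pics/side0.png

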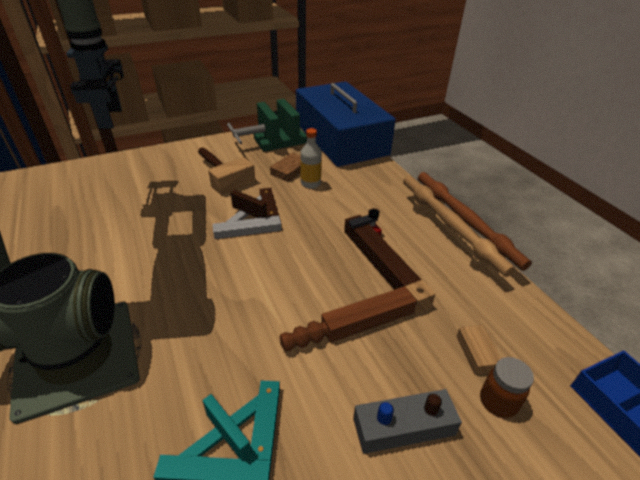

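The top view shows the frame with its eye at about (391,182), rail to the left and post downward. The rack is at (473,252), with the peg head (dark) at (479,236) and the blue pin at (473,264). The real square has its outer corner near (259,240), and the turquoise one is a decoy. The side view has the peg head at (433,403) and the eye at (425,294).

```bash
cat > h.py <<'E'
import numpy as np,cv2
from workcell import telemetry,cams
def ray(f,uv):
    R=cv2.Rodrigues(np.array(f["rvec"],float))[0]; t=np.array(f["tvec"],float).ravel()
    n=cv2.undistortPoints(np.array([[uv]],float),np.array(f["mtx"]),None).ravel()
    return -R.T@t, R.T@np.array([n[0],n[1],1])
def onz(f,uv,z):
    c,d=ray(f,uv); return (c+d*(z-c[2])/d[2])[:2]
def px(f,p): return cv2.projectPoints(np.array([p],float),np.array(f["rvec"],float),np.array(f["tvec"],float),np.array(f["mtx"]),None)[0].ravel()
def tri(f,a,g,b):
    P=[np.array(k["mtx"])@np.c_[cv2.Rodrigues(np.array(k["rvec"],float))[0],np.array(k["tvec"],float).ravel()] for k in(f,g)]
    X=cv2.triangulatePoints(P[0],P[1],np.array(a,float).reshape(2,1),np.array(b,float).reshape(2,1)).ravel(); return X[:3]/X[3]
def crop(f,u0,v0,w,h,k): return cv2.resize(f["pixels"][v0:v0+h,u0:u0+w,::-1],None,fx=k,fy=k,interpolation=cv2.INTER_CUBIC)
E
python3 - <<'E'
from h import *
t=cams.grab_frame("top"); s=cams.grab_frame("side")
a=np.hstack([crop(t,188,215,80,60+30,5),crop(t,370,165,80,90,5)])
b=np.hstack([crop(s,390,380,80,30,5),crop(s,385,275,80,30,5)])
cv2.imwrite("pics/c1.png",np.vstack([a,b]))
for n,f,u0,v0,w,h in(("peg top",t,468,225,22,22),("peg side",s,422,390,24,28),("eye top",t,384,175,16,14)):
    c=f["pixels"][v0:v0+h,u0:u0+w].astype(int); print(n); print("\n".join(" ".join("%3d"%x for x in r) for r in c[:,:,0 if 'eye' in n else 1]))
print("eye rough",onz(t,(391.5,182),44),onz(s,(425,294),44))
print("peg rough",onz(t,(479,236),77), onz(s,(433,398),77))
E
```

```text
peg top
 71  83  88  89  89  89  90  89  89  89  88  89  89  89  89  88  89  89  91  93  94  95
 74  86  88  89  89  90  90  89  88  88  88  88  88  88  88  88  88  89  89  89  90  90
 77  87  89  90  89  90  90  89  88  88  89  88  88  87  88  88  88  89  89  89  88  88
 81  88  90  89  90  89  89  89  88  88  88  87  87  87  88  88  88  88  89  89  88  88
 84  89  89  89  89  89  89  89  88  87  84  81  79  81  85  86  88  90  89  89  88  88
 86  89  90  90  89  89  88  87  85  79  71  64  63  68  73  80  86  89  89  89  88  89
 87  88  89  89  89  88  86  81  73  61  52  49  47  50  56  67  81  87  89  88  88  90
 87  89  90  89  88  85  77  66  55  47  45  44  46  46  47  55  68  82  88  88  88  91
 88  89  89  88  86  78  62  50  42  41  43  46  46  46  45  47  58  75  85  88  89  94
 89  88  89  88  84  70  51  40  39  41  44  45  45  47  45  45  52  73  85  88  89  97
 89  89  89  87  80  63  45  38  37  40  43  45  46  46  45  45  52  72  86  88  90  97
 90  89  89  87  79  60  43  38  38  39  41  44  46  45  46  47  57  75  86  89  91  97
 89  90  90  87  80  63  44  37  38 
[... 3884 characters left out ...]
 135 119 106 102 108 118 132 141 143 144 141 131
133 147 150 146 130 105  89  87  91 103 123 140 147 147 145 134
137 151 153 149 130 102  86  86  88  96 118 140 150 151 149 138
140 155 158 154 137 111  92  88  91 100 122 143 153 155 153 145
143 158 162 159 150 130 110 102 104 118 138 153 158 159 158 151
144 159 162 161 158 149 137 129 131 142 153 159 161 161 160 153
141 156 159 159 158 156 153 150 151 154 157 158 158 159 158 152
139 153 156 156 156 155 155 155 155 155 156 156 156 155 155 150
140 153 156 156 156 156 156 157 156 155 155 155 156 156 157 151
eye rough [ 670.79622435 -143.90494522] [ 672.73053413 -160.17715402]
peg rough [ 526.80312674 -369.71139728] [ 530.81870864 -373.84431641]
```

View pics/c1.png

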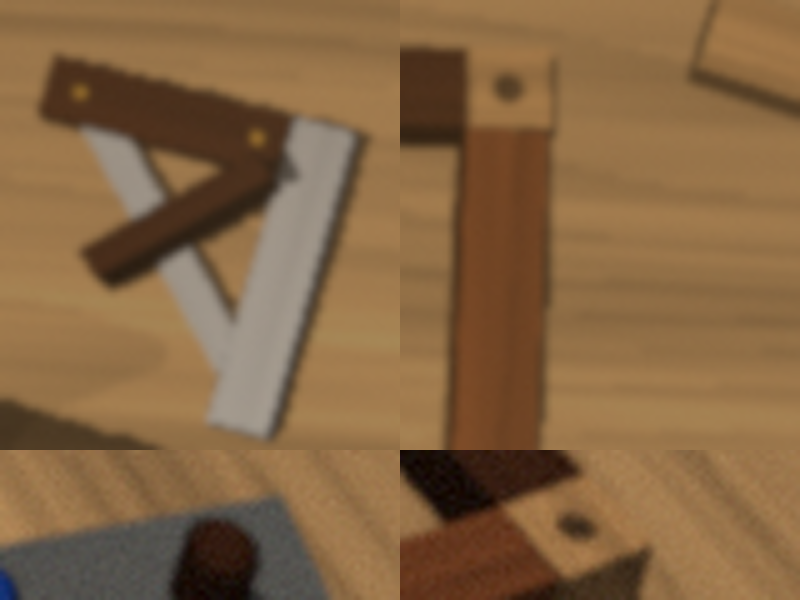

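```bash
cat > m.py <<'E'
from h import *
t=cams.grab_frame("top"); s=cams.grab_frame("side")
def cen(f,u0,v0,w,h,ch,thr,inv=True):
    c=f["pixels"][v0:v0+h,u0:u0+w,ch].astype(float); m=np.clip((thr-c) if inv else (c-thr),0,None); y,x=np.mgrid[:h,:w]; return (u0+(m*x).sum()/m.sum(), v0+(m*y).sum()/m.sum())
et=cen(t,385,178,13,9,0,135); es=cen(s,410,280,22,20,0,110)
print("eye px",et,es,"top44",onz(t,et,44),"side44",onz(s,es,44),"tri",tri(t,et,s,es))
print("peg", onz(t,(480.3,234.7),77), onz(s,(433.5,399),77),tri(t,(480.3,234.7),s,(433.5,399)))
p=t["pixels"].astype(int); bl=((p[:,:,2]-p[:,:,0]>40)&(np.mgrid[:480,:640][0]>250)&(np.mgrid[:480,:640][0]<280)&(np.mgrid[:480,:640][1]>455)&(np.mgrid[:480,:640][1]<490))
ys,xs=np.nonzero(bl); print("pin",xs.mean(),ys.mean(),onz(t,(xs.mean(),ys.mean()),70))
C=onz(t,(260.4,242),24);A=onz(t,(242,302.4),24);W=onz(t,(199.4,226.4),24)
print("sq C,A,W",C,A,W,np.linalg.norm(A-C),np.linalg.norm(W-C))
ya=np.degrees(np.arctan2(*(C-A)[::-1])); yw=np.degrees(np.arctan2(*(W-C)[::-1]))-90
print("yaw",ya,yw)
y=np.radians((ya+yw)/2);R=np.array([[np.cos(y),-np.sin(y)],[np.sin(y),np.cos(y)]])
print("grip",C+R@[-70,70], "handle mid",C+R@[-72.5,72.5])
# rail top edges: g gradient by column
g=cv2.cvtColor(t["pixels"],cv2.COLOR_RGB2GRAY).astype(float)
top=[]
for u in range(320,378,2):
    col=g[165:183,u]; d=np.diff(col); i=d.argmin(); top.append((u,165+i+.5))
vx,vy,x0,y0=cv2.fitLine(np.float32(top),cv2.DIST_HUBER,0,.01,.01).ravel()
a=onz(t,(320,y0+vy/vx*(320-x0)),44);b=onz(t,(378,y0+vy/vx*(378-x0)),44)
print("rail outer edge",a,b,"yaw",np.degrees(np.arctan2(*(a-b)[::-1]))-90)
for v in(200,220,240):
    r=g[v,370:410];d=np.diff(r); print(v,370+d[:15].argmin()+.5,370+20+d[20:].argmax()+.5, onz(t,(370+d[:15].argmin()+.5,v),44))
print(np.round(px(t,[C[0],C[1],24])),telemetry.state()["time_s"])
E
python3 m.py
```

```text
eye px (np.float64(391.1955128205128), np.float64(181.92200854700855)) (np.float64(419.28012253233493), np.float64(289.9778761061947)) top44 [ 670.97062418 -143.0752919 ] side44 [ 668.3783726  -145.93674754] tri [ 671.7147799  -143.36035859   40.33622852]
peg [ 530.44323686 -373.08267434] [ 530.51787257 -375.58126412] [ 531.55976535 -374.2112766    73.79584861]
pin 473.6060606060606 263.5151515151515 [ 455.03942539 -357.62287245]
sq C,A,W [488.96735675 200.6792957 ] [324.60938089 236.51014941] [522.52762519 369.16693427] 168.21829361830802 171.79748533853245
yaw -12.29834260604788 -11.265044406387204
grip [434.7348993  283.49741304] handle mid [432.79802582 286.45520294]
rail outer edge [684.03147     50.96507106] [ 692.8747325  -106.58938094] yaw 3.212543566337743
200 380.5 399.5 [ 618.54553268 -115.78531056]
220 379.5 399.5 [ 563.02291867 -114.9064211 ]
240 379.5 398.5 [ 508.50181021 -116.68591431]
[260. 242.] 0.3
```

Peg is at about (530.5,-374), the eye at about (670,-144), and the frame yaw is about 3°. The square's corner is at about (489,201) with yaw about -12°. I'm moving to the peg.

```bash
cat > go.py <<'E'
# usage: go.py x y z [yaw]: remaining shift in tool axes (cm) and turn (units of 5 deg)
import sys,numpy as np
from scipy.spatial.transform import Rotation as Ro
from workcell import telemetry
s=telemetry.state(); v=list(map(float,sys.argv[1:])); R=Ro.from_euler('xyz',s["ee_rot"],degrees=True)
print("shift cm",np.round(R.inv().apply(np.array(v[:3])-s["ee_pos"])/10,2), "turn",round(-((v[3]-s["ee_rot"][2]+180)%360-180)/5,2) if len(v)>3 else "")
print("pose",np.round(s["ee_pos"],1),np.round(s["ee_rot"],1),"F",np.round(s["force"],1),"w",round(s["gripper_width"],1),"t",round(s["time_s"],2))
E
r='{"x":-2.2,"y":-2.8}'
python3 -m inch '[{"x":-2.2,"y":-2.8},{"x":-2.2,"y":-2.8},{"x":-2.2,"y":-2.8},{"x":-2.2,"y":-2.8},{"x":-2.2,"y":-2.8},{"x":-2.2,"y":-2.8},{"x":-2.2,"y":-2.8},{"x":-2.2,"y":-2.8},{"x":-2.2,"y":-2.8},{"x":-2.2,"y":-2.8},{"x":-2.2,"y":-2.8},{"x":-2.2,"y":-2.8}]' 20
python3 -m inch '[{"x":-2.2,"y":-2.8},{"x":-2.2,"y":-2.8},{"x":-2.2,"y":-2.8},{"x":-2.2,"y":-2.8},{"x":-2.2,"y":-2.8},{"x":-2.2,"y":-2.8},{"x":-2.2,"y":-2.8},{"x":-2.2,"y":-2.8},{"x":-2.2,"y":-2.8},{"x":-2.2,"y":-2.8},{"x":-2.2,"y":-2.8},{"x":-2.2,"y":-2.8}]'
python3 go.py 530.5 -374 130 168
```

```text
shift cm [-61.5  -78.23  10.61] turn -0.91
pose [163.7 551.1 235.7] [-180.     0.   163.5] F [-0.1  0.6  0.3] w 91.0 t 0.3invalid input
invalid input
```

```bash
python3 -m inch '[{"x":-2.2,"y":-2.8,"z":0,"yaw":0,"gripper":1},{"x":-2.2,"y":-2.8,"z":0,"yaw":0,"gripper":1},{"x":-2.2,"y":-2.8,"z":0,"yaw":0,"gripper":1},{"x":-2.2,"y":-2.8,"z":0,"yaw":0,"gripper":1},{"x":-2.2,"y":-2.8,"z":0,"yaw":0,"gripper":1},{"x":-2.2,"y":-2.8,"z":0,"yaw":0,"gripper":1},{"x":-2.2,"y":-2.8,"z":0,"yaw":0,"gripper":1},{"x":-2.2,"y":-2.8,"z":0,"yaw":0,"gripper":1},{"x":-2.2,"y":-2.8,"z":0,"yaw":0,"gripper":1},{"x":-2.2,"y":-2.8,"z":0,"yaw":0,"gripper":1},{"x":-2.2,"y":-2.8,"z":0,"yaw":0,"gripper":1},{"x":-2.2,"y":-2.8,"z":0,"yaw":0,"gripper":1}]' 20; python3 go.py 530.5 -374 130 168
```

```text
time_s: 1.3
ee_pos: [321.3, 152.3, 236.2]
ee_rot: [180.0, 0.0, 163.5]
force: [1.6, 0.4, -0.5]
gripper_width: 90.9
shift cm [-35.02 -44.52  10.61] turn -0.9
pose [321.3 152.3 236.2] [180.    0.  163.5] F [ 1.6  0.4 -0.5] w 90.9 t 1.3
```

```bash
python3 -m inch '[{"x":-2.3,"y":-2.9,"z":0,"yaw":0,"gripper":1},{"x":-2.3,"y":-2.9,"z":0,"yaw":0,"gripper":1},{"x":-2.3,"y":-2.9,"z":0,"yaw":0,"gripper":1},{"x":-2.3,"y":-2.9,"z":0,"yaw":0,"gripper":1},{"x":-2.3,"y":-2.9,"z":0,"yaw":0,"gripper":1},{"x":-2.3,"y":-2.9,"z":0,"yaw":0,"gripper":1},{"x":-2.3,"y":-2.9,"z":0,"yaw":0,"gripper":1},{"x":-2.3,"y":-2.9,"z":0,"yaw":0,"gripper":1},{"x":-2.3,"y":-2.9,"z":0,"yaw":0,"gripper":1},{"x":-2.3,"y":-2.9,"z":0,"yaw":0,"gripper":1},{"x":-2.3,"y":-2.9,"z":0,"yaw":0,"gripper":1},{"x":-2.3,"y":-2.9,"z":0,"yaw":0,"gripper":1}]' 20; python3 go.py 530.5 -374 130 168
```

```text
time_s: 2.3
ee_pos: [486.9, -260.2, 235.9]
ee_rot: [180.0, 0.0, 163.4]
force: [1.6, -0.0, 0.2]
gripper_width: 91.3
shift cm [-7.43 -9.67 10.58] turn -0.92
pose [ 486.9 -260.2  235.9] [180.    0.  163.4] F [ 1.6 -0.   0.2] w 91.3 t 2.3
```

```bash
python3 -m inch '[{"x":-1.5,"y":-1.9,"z":0.5,"yaw":0,"gripper":1},{"x":-1.5,"y":-1.9,"z":1,"yaw":0,"gripper":1},{"x":-1.5,"y":-1.9,"z":2,"yaw":0,"gripper":1},{"x":-1.5,"y":-1.9,"z":2,"yaw":0,"gripper":1},{"x":-1.4,"y":-2.1,"z":2,"yaw":0,"gripper":1},{"x":0,"y":0,"z":2,"yaw":0,"gripper":1},{"x":0,"y":0,"z":1,"yaw":0,"gripper":1},{"x":0,"y":0,"z":0,"yaw":0,"gripper":1},{"x":0,"y":0,"z":0,"yaw":0,"gripper":1}]' 20; python3 go.py 530.5 -374 70; python3 - <<'E'
from h import *
s=cams.grab_frame("side"); t=cams.grab_frame("top")
cv2.imwrite("pics/p1.png",np.hstack([crop(s,350,300,130,150,3),crop(t,420,180,110,125,3.6)]))
E
```

```text
time_s: 3.05
ee_pos: [529.7, -371.7, 130.9]
ee_rot: [180.0, -0.1, 163.5]
force: [-1.3, 0.3, -0.1]
gripper_width: 91.4
shift cm [-0.14 -0.2   6.09] turn 
pose [ 529.7 -371.7  130.9] [ 1.800e+02 -1.000e-01  1.635e+02] F [-1.3  0.3 -0.1] w 91.4 t 3.05
```

View pics/p1.png

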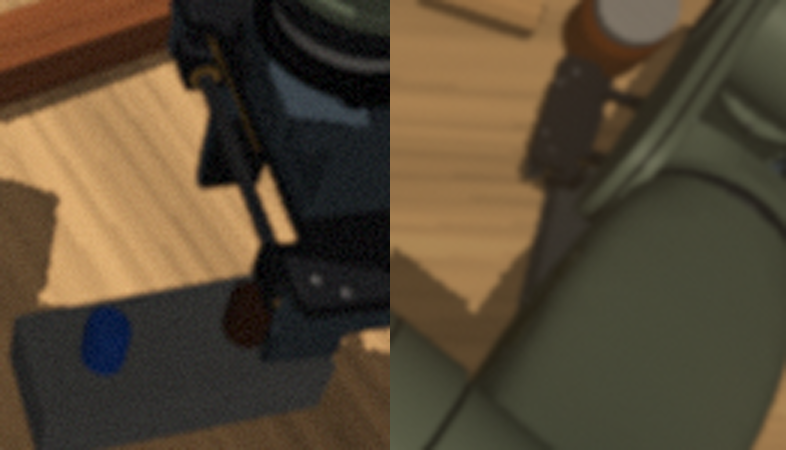

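The gripper straddles the peg head (side crop: head at (250,315), near finger just to its right, pin clear on the left). I'm descending and closing.

```bash
python3 -m inch '[{"x":-0.14,"y":-0.2,"z":2,"yaw":0,"gripper":1},{"x":0,"y":0,"z":2,"yaw":0,"gripper":1},{"x":0,"y":0,"z":1,"yaw":0,"gripper":1},{"x":0,"y":0,"z":1,"yaw":0,"gripper":1},{"x":0,"y":0,"z":0,"yaw":0,"gripper":0},{"x":0,"y":0,"z":0,"yaw":0,"gripper":-1},{"x":0,"y":0,"z":0,"yaw":0,"gripper":-1},{"x":0,"y":0,"z":0,"yaw":0,"gripper":-1},{"x":0,"y":0,"z":0,"yaw":0,"gripper":-1},{"x":0,"y":0,"z":0,"yaw":0,"gripper":-1},{"x":0,"y":0,"z":0,"yaw":0,"gripper":-1}]' 20; python3 go.py 530.5 -374 70
```

```text
time_s: 4.07
ee_pos: [530.8, -374.7, 71.3]
ee_rot: [-180.0, 0.0, 163.5]
force: [-0.2, 0.2, 0.2]
gripper_width: 47.1
shift cm [0.05 0.06 0.13] turn 
pose [ 530.8 -374.7   71.3] [-180.     0.   163.5] F [-0.2  0.2  0.2] w 47.1 t 4.07
```

```bash
python3 -m inch '[{"x":0,"y":0,"z":0,"yaw":0,"gripper":-1},{"x":0,"y":0,"z":0,"yaw":0,"gripper":-1},{"x":0,"y":0,"z":0,"yaw":0,"gripper":-1},{"x":0,"y":0,"z":0,"yaw":0,"gripper":-1},{"x":0,"y":0,"z":0,"yaw":0,"gripper":-1},{"x":0,"y":0,"z":0,"yaw":0,"gripper":-1},{"x":0,"y":0,"z":0,"yaw":0,"gripper":-1},{"x":0,"y":0,"z":0,"yaw":0,"gripper":-1},{"x":0,"y":0,"z":0,"yaw":0,"gripper":-1},{"x":0,"y":0,"z":0,"yaw":0,"gripper":-1}]' 20; python3 go.py 530.5 -374 70
```

```text
time_s: 4.9
ee_pos: [530.7, -374.6, 70.9]
ee_rot: [180.0, -0.0, 163.5]
force: [0.3, 0.4, -0.4]
gripper_width: 23.4
shift cm [0.03 0.05 0.09] turn 
pose [ 530.7 -374.6   70.9] [180.   -0.  163.5] F [ 0.3  0.4 -0.4] w 23.4 t 4.9
```

```bash
python3 -m inch '[{"x":0,"y":0,"z":-0.5,"yaw":0,"gripper":-1},{"x":0,"y":0,"z":-1.5,"yaw":0,"gripper":-1},{"x":0,"y":0,"z":-2,"yaw":0,"gripper":-1},{"x":0,"y":0,"z":-2,"yaw":0,"gripper":-1},{"x":-0.2,"y":1,"z":-0.5,"yaw":0,"gripper":-1},{"x":-0.7,"y":2.5,"z":0,"yaw":0,"gripper":-1},{"x":-1,"y":3.5,"z":0,"yaw":0,"gripper":-1},{"x":-1,"y":3.5,"z":0,"yaw":0,"gripper":-1},{"x":-1,"y":3.5,"z":0,"yaw":0,"gripper":-1},{"x":-1,"y":3.5,"z":0,"yaw":0,"gripper":-1},{"x":-1,"y":3.5,"z":0,"yaw":0,"gripper":-1},{"x":-0.6,"y":2.5,"z":0,"yaw":0,"gripper":-1}]' 30; python3 go.py 669.9 -144.4 135
```

```text
time_s: 5.9
ee_pos: [661.3, -164.1, 135.3]
ee_rot: [179.9, -0.0, 163.5]
force: [0.4, -0.7, -0.8]
gripper_width: 23.2
shift cm [-0.27  2.14  0.03] turn 
pose [ 661.3 -164.1  135.3] [179.9  -0.  163.5] F [ 0.4 -0.7 -0.8] w 23.2 t 5.9
```

```bash
python3 -m inch '[{"x":-0.2,"y":1.2,"z":0,"yaw":0,"gripper":-1},{"x":-0.1,"y":0.7,"z":0,"yaw":0,"gripper":-1},{"x":0,"y":0,"z":0,"yaw":0,"gripper":-1},{"x":0,"y":0,"z":0,"yaw":0,"gripper":-1}]' 30; python3 go.py 669.9 -144.4 135; python3 - <<'E'
from h import *
s=cams.grab_frame("side"); t=cams.grab_frame("top")
cv2.imwrite("pics/p2.png",np.hstack([crop(s,380,220,80,100,5),crop(t,350,150,80,100,5)]))
E
```

```text
time_s: 6.23
ee_pos: [667.5, -151.3, 135.7]
ee_rot: [-180.0, -0.0, 163.4]
force: [0.8, 0.5, -0.6]
gripper_width: 23.3
shift cm [-0.03  0.73  0.07] turn 
pose [ 667.5 -151.3  135.7] [-180.    -0.   163.4] F [ 0.8  0.5 -0.6] w 23.3 t 6.23
```

View pics/p2.png

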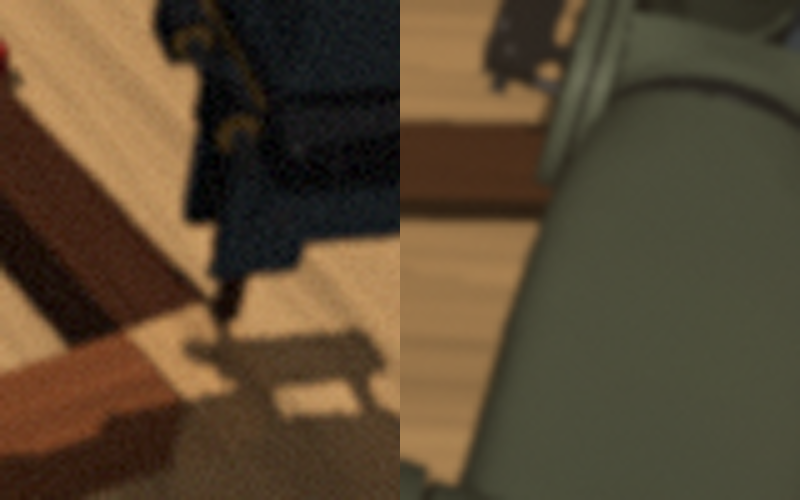

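The side crop shows the peg foot (dark shank) at about (424,285) px, upright, about 25 mm above the block. The top view is blocked by the arm. I'll line up and lower it for a side-view check of the foot.

```bash
python3 -m inch '[{"x":-0.03,"y":0.73,"z":0.5,"yaw":0,"gripper":-1},{"x":0,"y":0,"z":1,"yaw":0,"gripper":-1},{"x":0,"y":0,"z":0,"yaw":0,"gripper":-1},{"x":0,"y":0,"z":0,"yaw":0,"gripper":-1},{"x":0,"y":0,"z":0,"yaw":0,"gripper":-1}]' 30; python3 go.py 669.9 -144.4 119; python3 - <<'E'
from h import *
s=cams.grab_frame("side"); p=telemetry.state()["ee_pos"]; foot=p+[0,0,-63.9]
print("foot pred px",px(s,foot),px(s,foot+[0,0,20]),"eye pred",px(s,[669.9,-144.4,44]))
cv2.imwrite("pics/p3.png",crop(s,390,255,60,50,10))
c=s["pixels"][268:298,408:434,0]; print("\n".join("%d "%(268+i)+" ".join("%3d"%x for x in r) for i,r in enumerate(c)))
E
```

```text
time_s: 6.75
ee_pos: [670.4, -143.8, 120.5]
ee_rot: [-180.0, -0.0, 163.4]
force: [0.8, -0.1, -0.1]
gripper_width: 23.1
shift cm [ 0.03 -0.07  0.15] turn 
pose [ 670.4 -143.8  120.5] [-180.    -0.   163.4] F [ 0.8 -0.1 -0.1] w 23.1 t 6.75
foot pred px [420.65690901 284.67438413] [422.35336853 277.8458061 ] eye pred [419.46614534 289.27207006]
268  62  73 109 142 168 180 170 155 144 149 152 147 101  44  27  19  18  24  16  17  19  21  24  31  28  30
269  61  66  75 109 146 169 176 175 174 174 185 170 120  51  25  13  23  28  18  19  23  23  23  20  24  22
270  63  61  61  76  99 137 169 179 181 183 188 180 114  45  23  18  16  28  26  26  29  19  27  21  26  24
271  69  60  66  53  60  94 135 167 175 183 180 157 100  41  18  17  19  11  19  20  24  20  23  27  20  18
272  67  59  62  59  52  60  95 136 165 178 173 150  85  31  23  23  21  24  25  17  21  26  15  26  20  21
273  65  63  64  59  50  51  62  96 140 170 172 135  75  33  21  24  26  21  22  25  22  22  31  22  23  25
274  61  63  68  63  62  58  60  74 100 137 152 126  62  24  25  26  29  18  20  17  24  14  20   8  20  18

[... 1783 characters left out ...]
  79  71  61  64  67  69  73  73  85  83  87  82  78
292 125 125 142 165 184 190 189 181 179 167 145 125 108 106  93  81  77  67  70  70  74  77  84  84  83  86
293 124 122 128 148 173 187 190 185 185 180 173 167 159 145 136 120  94  77  72  70  73  72  77  86  87  83
294 125 126 117 128 146 177 186 190 183 187 186 185 176 169 151 123  98  81  72  72  69  75  77  79  80  83
295 121 116 114 113 126 151 174 179 178 175 171 161 152 144 118  99  82  79  74  74  68  74  73  77  81  82
296 109 107 105 104 109 120 136 149 148 146 134 117 108 107  93  84  78  78  78  71  74  69  74  75  78  87
297  91  85  84  83  83  86  88  97  99 102  93  89  81  79  84  80  83  84  79  73  74  69  73  74  76  89
```

View pics/p3.png

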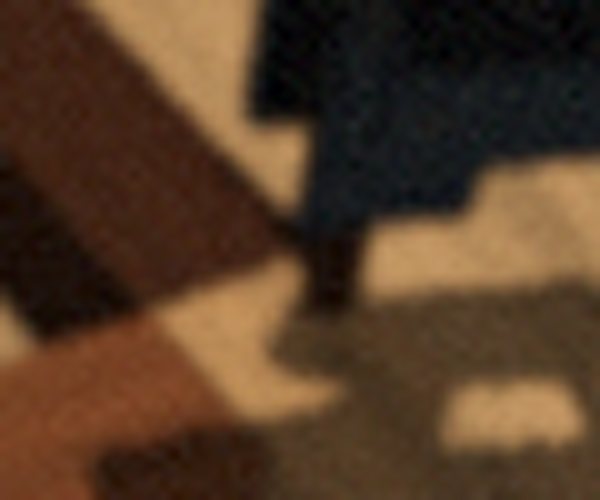

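```bash
python3 - <<'E'
from h import *
s=cams.grab_frame("side"); R=cv2.Rodrigues(np.array(s["rvec"],float))[0]; print("cam right in world",R[0],"pos",-R.T@np.array(s["tvec"],float).ravel())
p=np.array([670.4,-143.8,44]); p0=px(s,p)
for n,d in(("toolx",[-.9586,.2847,0]),("tooly",[.2849,.9586,0])): print(n,"px per mm",(px(s,p+10*np.array(d))-p0)/10)
c=s["pixels"][...,0]
E
python3 go.py 669.9 -144.4 119
```

```text
cam right in world [ 0.91276802 -0.40823725  0.01403196] pos [ 201.91065228 -626.33825448  708.99663973]
toolx px per mm [-0.46198861  0.04139734]
tooly px per mm [-0.14854539 -0.34419318]
shift cm [ 0.06 -0.08  0.21] turn 
pose [ 670.7 -143.8  121.1] [180.    0.  163.4] F [ 0.  -0.5 -0.6] w 23.2 t 6.85
```

The shank's axis sits about 1.4 px to the right of the TCP's, so the peg is about 3 mm off along -tool x in the grip. I'm correcting by +0.35 cm in x and lowering gently.

```bash
python3 -m inch '[{"x":0.35,"y":-0.08,"z":0,"yaw":0,"gripper":-1},{"x":0,"y":0,"z":0.5,"yaw":0,"gripper":-1},{"x":0,"y":0,"z":0.4,"yaw":0,"gripper":-1},{"x":0,"y":0,"z":0.3,"yaw":0,"gripper":-1},{"x":0,"y":0,"z":0.2,"yaw":0,"gripper":-1},{"x":0,"y":0,"z":0.2,"yaw":0,"gripper":-1},{"x":0,"y":0,"z":0,"yaw":0,"gripper":-1}]' 30; python3 go.py 669.9 -144.4 71
```

```text
time_s: 7.43
ee_pos: [667.0, -143.3, 104.4]
ee_rot: [180.0, -0.0, 163.5]
force: [-0.1, 0.9, -0.4]
gripper_width: 23.4
shift cm [-0.31 -0.02  3.34] turn 
pose [ 667.  -143.3  104.4] [180.   -0.  163.5] F [-0.1  0.9 -0.4] w 23.4 t 7.43
```

```bash
python3 -m inch '[{"x":0,"y":0,"z":0.4,"yaw":0,"gripper":-1},{"x":0,"y":0,"z":0.4,"yaw":0,"gripper":-1},{"x":0,"y":0,"z":0.4,"yaw":0,"gripper":-1},{"x":0,"y":0,"z":0,"yaw":0,"gripper":-1}]' 30; python3 go.py 669.9 -144.4 71
```

```text
time_s: 7.77
ee_pos: [667.2, -143.0, 92.0]
ee_rot: [180.0, 0.0, 163.4]
force: [1.7, 1.0, -1.5]
gripper_width: 23.4
shift cm [-0.3  -0.05  2.1 ] turn 
pose [ 667.2 -143.    92. ] [180.    0.  163.4] F [ 1.7  1.  -1.5] w 23.4 t 7.77
```

```bash
python3 -m inch '[{"x":0,"y":0,"z":0.4,"yaw":0,"gripper":-1},{"x":0,"y":0,"z":0.4,"yaw":0,"gripper":-1},{"x":0,"y":0,"z":0.4,"yaw":0,"gripper":-1},{"x":0,"y":0,"z":0.4,"yaw":0,"gripper":-1},{"x":0,"y":0,"z":0.3,"yaw":0,"gripper":-1},{"x":0,"y":0,"z":0.2,"yaw":0,"gripper":-1},{"x":0,"y":0,"z":0,"yaw":0,"gripper":-1}]' 30; python3 go.py 669.9 -144.4 70
```

```text
time_s: 8.35
ee_pos: [667.3, -143.1, 71.5]
ee_rot: [180.0, 0.0, 163.5]
force: [3.2, 1.8, -1.3]
gripper_width: 23.2
shift cm [-0.28 -0.05  0.15] turn 
pose [ 667.3 -143.1   71.5] [180.    0.  163.5] F [ 3.2  1.8 -1.3] w 23.2 t 8.35
```

```bash
python3 -m inch '[{"x":-0.08,"y":0.05,"z":0.1,"yaw":0,"gripper":-1},{"x":0,"y":0,"z":0.1,"yaw":0,"gripper":-1},{"x":0,"y":0,"z":0.05,"yaw":0,"gripper":-1},{"x":0,"y":0,"z":0,"yaw":0,"gripper":-1}]' 30; python3 go.py 669.9 -144.4 70
```

```text
time_s: 8.68
ee_pos: [667.6, -143.2, 69.9]
ee_rot: [-180.0, -0.0, 163.5]
force: [0.9, 1.6, 3.6]
gripper_width: 23.4
shift cm [-0.25 -0.05 -0.01] turn 
pose [ 667.6 -143.2   69.9] [-180.    -0.   163.5] F [0.9 1.6 3.6] w 23.4 t 8.68
```

Seated: TCP is at the expected 69.9 with +3.6 N. Letting go and retreating straight up.

```bash
python3 -m inch '[{"x":0,"y":0,"z":0,"yaw":0,"gripper":0},{"x":0,"y":0,"z":0,"yaw":0,"gripper":0},{"x":0,"y":0,"z":0,"yaw":0,"gripper":0},{"x":0,"y":0,"z":0,"yaw":0,"gripper":0},{"x":0,"y":0,"z":0,"yaw":0,"gripper":0},{"x":0,"y":0,"z":-0.5,"yaw":0,"gripper":0},{"x":0,"y":0,"z":-1.5,"yaw":0,"gripper":0.2},{"x":0,"y":0,"z":-2,"yaw":0,"gripper":0.3},{"x":0,"y":0,"z":-3,"yaw":0,"gripper":0.3},{"x":0,"y":0,"z":-3,"yaw":0,"gripper":0.3}]' 30; python3 go.py 434.7 283.5 130 123.2;  python3 m.py | grep -E "eye|rail"
```

```text
time_s: 9.52
ee_pos: [667.3, -143.0, 170.0]
ee_rot: [-180.0, -0.1, 163.5]
force: [0.7, -0.2, 0.3]
gripper_width: 59.0
shift cm [34.43 34.26  4.07] turn 8.05
pose [ 667.3 -143.   170. ] [-1.800e+02 -1.000e-01  1.635e+02] F [ 0.7 -0.2  0.3] w 59.0 t 9.52
eye px (np.float64(390.8864616269043), np.float64(181.92109801667146)) (np.float64(421.2263036809816), np.float64(286.9950153374233)) top44 [ 670.9261894  -142.23942475] side44 [ 677.09350631 -140.37655636] tri [ 671.62214142 -142.57045951   47.39065868]
rail outer edge [684.03147     50.96507106] [ 692.8747325  -106.58938094] yaw 3.212543566337743
```

```bash
python3 -m inch '[{"x":2.7,"y":2.7,"z":0,"yaw":0,"gripper":0.3},{"x":2.7,"y":2.7,"z":0,"yaw":0,"gripper":0.3},{"x":2.7,"y":2.7,"z":0,"yaw":0,"gripper":0.3},{"x":2.7,"y":2.7,"z":0,"yaw":0,"gripper":0.3},{"x":2.7,"y":2.7,"z":0,"yaw":0,"gripper":0.3},{"x":2.7,"y":2.7,"z":0,"yaw":0,"gripper":0.3},{"x":2.7,"y":2.7,"z":0,"yaw":0,"gripper":0.3},{"x":2.7,"y":2.7,"z":0,"yaw":0,"gripper":0.3},{"x":2.7,"y":2.7,"z":0,"yaw":0,"gripper":0.3},{"x":2.7,"y":2.7,"z":0,"yaw":0,"gripper":0.3},{"x":2.7,"y":2.7,"z":0,"yaw":0,"gripper":0.3},{"x":2.7,"y":2.7,"z":0,"yaw":0,"gripper":0.3}]' 30; python3 -m inch '[{"x":0,"y":0,"z":0,"yaw":0.9,"gripper":0.3},{"x":0,"y":0,"z":0,"yaw":0.9,"gripper":0.3},{"x":0,"y":0,"z":0,"yaw":0.9,"gripper":0.3},{"x":0,"y":0,"z":0,"yaw":0.9,"gripper":0.3},{"x":0,"y":0,"z":0,"yaw":0.9,"gripper":0.3},{"x":0,"y":0,"z":0,"yaw":0.9,"gripper":0.3},{"x":0,"y":0,"z":0,"yaw":0.9,"gripper":0.3},{"x":0,"y":0,"z":0,"yaw":0.9,"gripper":0.3},{"x":0,"y":0,"z":0,"yaw":0.85,"gripper":0.3},{"x":0,"y":0,"z":0,"yaw":0,"gripper":0.3}]' 30;  python3 go.py 434.7 283.5 120 123.2
python3 - <<'E'
from h import *
s=cams.grab_frame("side"); t=cams.grab_frame("top")
cv2.imwrite("pics/p4.png",np.vstack([np.hstack([crop(s,190,150,133,100,3),crop(t,340,160,80,60,5)]),np.hstack([crop(s,390,260,80,60,5),crop(t,188,200,100,75,4)])]))
E
```

```text
time_s: 10.62
ee_pos: [448.2, 261.0, 169.3]
ee_rot: [-180.0, -0.0, 163.4]
force: [1.3, 0.0, 1.2]
gripper_width: 59.0
time_s: 11.45
ee_pos: [449.3, 259.6, 169.2]
ee_rot: [-180.0, -0.0, 123.1]
force: [-0.9, -0.8, -0.6]
gripper_width: 59.0
shift cm [2.8  0.09 4.92] turn -0.01
pose [449.3 259.6 169.2] [-180.    -0.   123.1] F [-0.9 -0.8 -0.6] w 59.0 t 11.45Traceback (most recent call last):
  File "<stdin>", line 3, in <module>
    return _nx.concatenate(arrs, 0, dtype=dtype, casting=casting)
           ~~~~~~~~~~~~~~~^^^^^^^^^^^^^^^^^^^^^^^^^^^^^^^^^^^^^^^
ValueError: all the input array dimensions except for the concatenation axis must match exactly, but along dimension 1, the array at index 0 has size 799 and the array at index 1 has size 800
```

```bash
python3 -m inch '[{"x":1.4,"y":0,"z":1,"yaw":0,"gripper":0.3},{"x":1.4,"y":0.1,"z":1.5,"yaw":0,"gripper":0.3},{"x":0,"y":0,"z":1.5,"yaw":0,"gripper":0.3},{"x":0,"y":0,"z":1,"yaw":0,"gripper":0.3},{"x":0,"y":0,"z":0,"yaw":0,"gripper":0.3},{"x":0,"y":0,"z":0,"yaw":0,"gripper":0.3}]' 30;  python3 go.py 434.7 283.5 120 123.2
python3 - <<'E'
from h import *
s=cams.grab_frame("side"); t=cams.grab_frame("top")
p=telemetry.state()["ee_pos"]; print(px(s,p+[0,0,-22]),px(s,[434.7,283.5,66]))
cv2.imwrite("pics/p4.png",np.vstack([np.hstack([crop(s,190,160,80,60,5),crop(t,340,160,80,60,5)]),np.hstack([crop(s,390,260,80,60,5),crop(t,188,205,80,60,5)])]))
E
```

```text
time_s: 12.05
ee_pos: [435.0, 283.4, 119.2]
ee_rot: [-179.9, 0.0, 123.2]
force: [0.0, 0.1, 0.0]
gripper_width: 59.6
shift cm [ 0.02 -0.02 -0.08] turn 0.01
pose [435.  283.4 119.2] [-179.9    0.   123.2] F [0.  0.1 0. ] w 59.6 t 12.05
[247.35756328 187.0096124 ] [248.05733354 197.74546823]
```

View pics/p4.png

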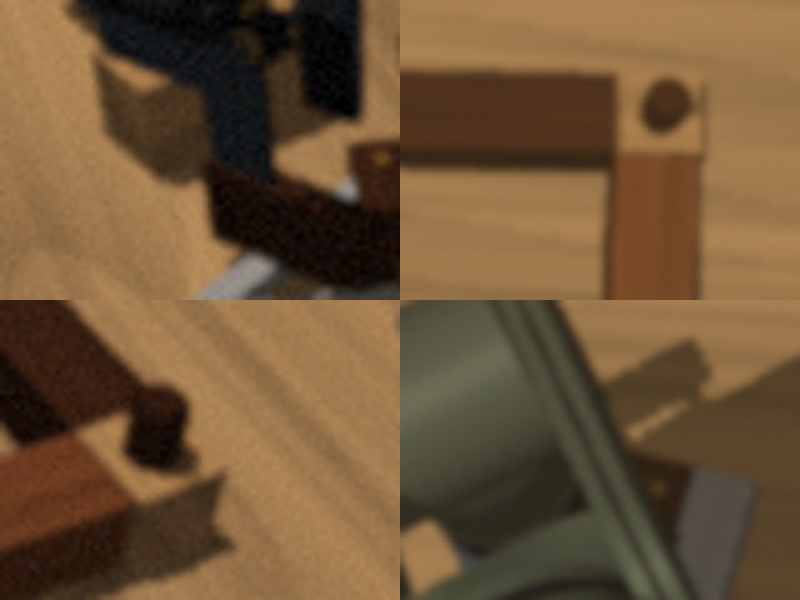

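The peg stands upright, home in the eye in both views. The side crop shows the fingers over the handle near its left part, so I'm checking the handle's end position before descending.

```bash
python3 - <<'E'
from h import *
t=cams.grab_frame("top"); s=cams.grab_frame("side")
C=np.array([489,200.7]);y=np.radians(-11.8);R=np.array([[np.cos(y),-np.sin(y)],[np.sin(y),np.cos(y)]])
m=C+R@[-72.5,72.5]; d=R@np.array([-1,1])/2**.5; n=R@np.array([1,1])/2**.5
for k in(-53,53):
  for j in(-9,9):
    q=m+k*d+j*n; print(k,j,q,"top",px(t,[*q,66]),"side",px(s,[*q,66]))
im=cv2.imread("pics/side0.png"); im2=cv2.imread("pics/top0.png")
cv2.imwrite("pics/p5.png",np.hstack([cv2.resize(im[180:230,215:285],None,fx=5.7,fy=5.7,interpolation=cv2.INTER_CUBIC),cv2.resize(im2[232:282,195:265],None,fx=5.7,fy=5.7,interpolation=cv2.INTER_CUBIC)]))
E
```

```text
-53 -9 [454.3480501  237.21727182] top [243.79299274 251.07884699] side [261.2411728 205.7452379]
-53 9 [469.40980774 247.07340984] top [240.51343109 245.19557543] side [265.63717555 202.27779289]
53 -9 [396.30634841 325.91428905] top [207.74135009 271.21263241] side [228.89455749 192.43895385]
53 9 [411.36810605 335.77042707] top [204.52145879 265.24038283] side [233.45366612 189.23464617]
```

View pics/p5.png

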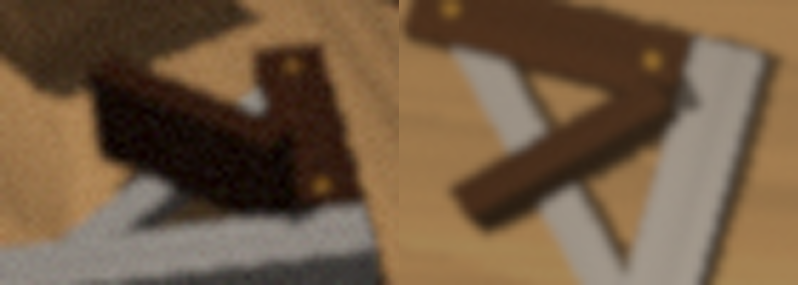

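Handle ends match the prediction (top view (204,265), predicted (204.5,265.2)). Descending and gripping.

```bash
python3 -m inch '[{"x":0,"y":0,"z":2,"yaw":0,"gripper":0.3},{"x":0,"y":0,"z":2,"yaw":0,"gripper":0.3},{"x":0,"y":0,"z":1.5,"yaw":0,"gripper":0.3},{"x":0,"y":0,"z":1,"yaw":0,"gripper":0.3},{"x":0,"y":0,"z":0.4,"yaw":0,"gripper":0.3},{"x":0,"y":0,"z":0,"yaw":0,"gripper":-0.2},{"x":0,"y":0,"z":0,"yaw":0,"gripper":-0.5},{"x":0,"y":0,"z":0,"yaw":0,"gripper":-1},{"x":0,"y":0,"z":0,"yaw":0,"gripper":-1},{"x":0,"y":0,"z":0,"yaw":0,"gripper":-1},{"x":0,"y":0,"z":0,"yaw":0,"gripper":-1},{"x":0,"y":0,"z":0,"yaw":0,"gripper":-1}]' 55;python3 -m inch '[{"x":0,"y":0,"z":0,"yaw":0,"gripper":-1},{"x":0,"y":0,"z":0,"yaw":0,"gripper":-1},{"x":0,"y":0,"z":0,"yaw":0,"gripper":-1},{"x":0,"y":0,"z":0,"yaw":0,"gripper":-1},{"x":0,"y":0,"z":0,"yaw":0,"gripper":-1},{"x":0,"y":0,"z":0,"yaw":0,"gripper":-1}]' 55
python3 go.py 434.7 283.5 50 123.2
```

```text
time_s: 13.25
ee_pos: [435.7, 284.1, 51.0]
ee_rot: [179.9, -0.0, 123.2]
force: [-0.0, 0.9, 2.0]
gripper_width: 17.9
time_s: 13.75
ee_pos: [435.7, 284.2, 51.0]
ee_rot: [179.9, -0.0, 123.2]
force: [1.2, 2.5, 5.1]
gripper_width: 17.8
shift cm [ 0.   -0.12  0.1 ] turn 0.0
pose [435.7 284.2  51. ] [179.9  -0.  123.2] F [1.2 2.5 5.1] w 17.8 t 13.75
```

```bash
python3 -m inch '[{"x":0,"y":0,"z":-0.5,"yaw":0,"gripper":-1},{"x":0,"y":0,"z":-0.7,"yaw":0,"gripper":-1},{"x":0,"y":0,"z":-0.5,"yaw":0,"gripper":-1},{"x":0,"y":0,"z":0,"yaw":0,"gripper":-1}]' 60
python3 go.py 545.3 -18.6 67 138.2
python3 - <<'E'
from h import *
t=cams.grab_frame("top"); g=cv2.cvtColor(t["pixels"],cv2.COLOR_RGB2GRAY).astype(float)
L=[]
for u in range(320,380,2):
    col=g[183:200,u]; d=np.diff(col); i=d.argmax(); L.append((u,183+i+.5))
vx,vy,x0,y0=cv2.fitLine(np.float32(L),cv2.DIST_HUBER,0,.01,.01).ravel()
a=onz(t,(320,y0+vy/vx*(320-x0)),0);b=onz(t,(378,y0+vy/vx*(378-x0)),0)
print("rail inner lower edge",a,b,"yaw",np.degrees(np.arctan2(*(a-b)[::-1]))-90, np.ptp(np.array(L)[:,1]-(y0+vy/vx*(np.array(L)[:,0]-x0))))
E
```

```text
time_s: 14.08
ee_pos: [435.2, 283.8, 68.2]
ee_rot: [179.9, -0.0, 123.2]
force: [0.4, 0.4, -3.3]
gripper_width: 17.7
shift cm [-31.33  -7.35   0.12] turn -3.0
pose [435.2 283.8  68.2] [179.9  -0.  123.2] F [ 0.4  0.4 -3.3] w 17.7 t 14.08
rail inner lower edge [640.50761869  48.14909617] [ 649.6027552  -113.08066598] yaw 3.2286918964436353 1.0
```

```bash
python3 -m inch '[{"x":-1.5,"y":-0.3,"z":0,"yaw":0,"gripper":-1},{"x":-3,"y":-0.7,"z":0,"yaw":0,"gripper":-1},{"x":-3,"y":-0.7,"z":0,"yaw":0,"gripper":-1},{"x":-3,"y":-0.7,"z":0,"yaw":0,"gripper":-1},{"x":-3,"y":-0.7,"z":0,"yaw":0,"gripper":-1},{"x":-3,"y":-0.7,"z":0,"yaw":0,"gripper":-1},{"x":-3,"y":-0.7,"z":0,"yaw":0,"gripper":-1},{"x":-3,"y":-0.7,"z":0,"yaw":0,"gripper":-1},{"x":-3,"y":-0.7,"z":0,"yaw":0,"gripper":-1},{"x":-3,"y":-0.7,"z":0,"yaw":0,"gripper":-1},{"x":-2,"y":-0.6,"z":0,"yaw":0,"gripper":-1},{"x":-0.8,"y":-0.2,"z":0,"yaw":0,"gripper":-1}]' 60;python3 -m inch '[{"x":0,"y":0,"z":0,"yaw":-0.6,"gripper":-1},{"x":0,"y":0,"z":0,"yaw":-0.6,"gripper":-1},{"x":0,"y":0,"z":0,"yaw":-0.6,"gripper":-1},{"x":0,"y":0,"z":0,"yaw":-0.6,"gripper":-1},{"x":0,"y":0,"z":0,"yaw":-0.6,"gripper":-1},{"x":0,"y":0,"z":0,"yaw":0,"gripper":-1},{"x":0,"y":0,"z":0,"yaw":0,"gripper":-1}]' 60
python3 go.py 545.3 -18.6 67 138.2
python3 - <<'E'
from h import *
s=cams.grab_frame("side"); t=cams.grab_frame("top")
cv2.imwrite("pics/p6.png",np.hstack([crop(s,220,180,224,240,1.8),crop(t,280,140,140,160,2.7)]))
E
```

```text
time_s: 15.13
ee_pos: [545.2, -21.5, 67.1]
ee_rot: [-180.0, 0.0, 123.1]
force: [0.6, 0.7, -3.7]
gripper_width: 18.1
time_s: 15.72
ee_pos: [544.0, -18.1, 67.1]
ee_rot: [-180.0, -0.1, 138.1]
force: [0.1, -0.1, -3.7]
gripper_width: 17.6
shift cm [-0.12  0.05  0.01] turn -0.01
pose [544.  -18.1  67.1] [-1.800e+02 -1.000e-01  1.381e+02] F [ 0.1 -0.1 -3.7] w 17.6 t 15.72
```

View pics/p6.png

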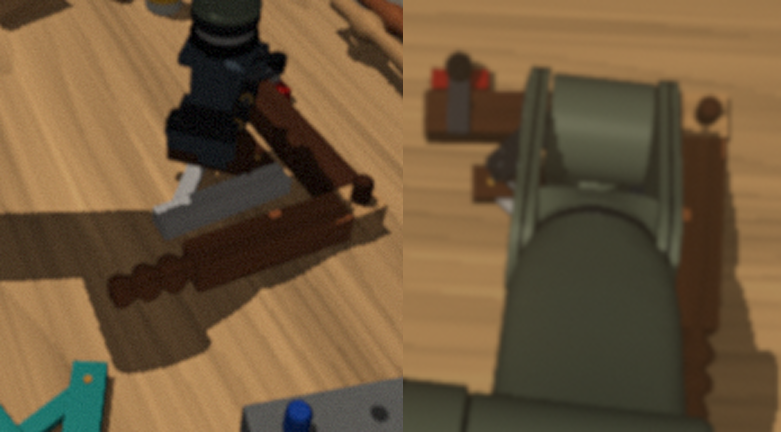

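The square is held level at the right yaw inside the corner (side crop: aluminium arm parallel to the post, post still leaning, peg in the eye at (363,190)). I'm lowering it, then closing on the rail and the post.

```bash
python3 -m inch '[{"x":0,"y":0,"z":0.7,"yaw":0,"gripper":-1},{"x":0,"y":0,"z":0.6,"yaw":0,"gripper":-1},{"x":-0.35,"y":0.35,"z":0.2,"yaw":0,"gripper":-1},{"x":-0.35,"y":0.35,"z":0,"yaw":0,"gripper":-1},{"x":-0.35,"y":0.35,"z":0,"yaw":0,"gripper":-1},{"x":-0.35,"y":0.35,"z":0,"yaw":0,"gripper":-1},{"x":0,"y":0,"z":0,"yaw":0,"gripper":-1}]' 60
python3 go.py 572.5 -57.1 51 138.2
python3 -m inch '[{"x":-0.35,"y":-0.35,"z":0,"yaw":0,"gripper":-1},{"x":-0.35,"y":-0.35,"z":0,"yaw":0,"gripper":-1},{"x":-0.35,"y":-0.35,"z":0,"yaw":0,"gripper":-1},{"x":-0.35,"y":-0.35,"z":0,"yaw":0,"gripper":-1},{"x":-0.35,"y":-0.35,"z":0,"yaw":0,"gripper":-1},{"x":0,"y":0,"z":0,"yaw":0,"gripper":-1}]' 60
python3 go.py 572.5 -57.1 51 138.2
```

```text
time_s: 16.4
ee_pos: [566.2, -17.6, 52.5]
ee_rot: [179.9, 0.1, 138.2]
force: [0.2, 0.6, -3.3]
gripper_width: 17.5
shift cm [-3.11 -2.53  0.15] turn 0.0
pose [566.2 -17.6  52.5] [1.799e+02 1.000e-01 1.382e+02] F [ 0.2  0.6 -3.3] w 17.5 t 16.4
time_s: 16.9
ee_pos: [565.7, -43.5, 52.5]
ee_rot: [-180.0, 0.0, 138.1]
force: [0.2, -0.1, -2.5]
gripper_width: 17.6
shift cm [-1.41 -0.56  0.15] turn -0.01
pose [565.7 -43.5  52.5] [-180.     0.   138.1] F [ 0.2 -0.1 -2.5] w 17.6 t 16.9
```

```bash
python3 -m inch '[{"x":-0.2,"y":-0.2,"z":0.05,"yaw":0,"gripper":-1},{"x":-0.2,"y":-0.2,"z":0.05,"yaw":0,"gripper":-1},{"x":-0.2,"y":-0.2,"z":0,"yaw":0,"gripper":-1},{"x":-0.1,"y":-0.1,"z":0,"yaw":0,"gripper":-1},{"x":0,"y":0,"z":0,"yaw":0,"gripper":-1}]' 60
python3 go.py 572.5 -57.1 51 138.2
python3 -m inch '[{"x":-0.15,"y":0.15,"z":0,"yaw":0,"gripper":-1},{"x":-0.15,"y":0.15,"z":0,"yaw":0,"gripper":-1},{"x":-0.1,"y":0.1,"z":0,"yaw":0,"gripper":-1},{"x":0,"y":0,"z":0,"yaw":0,"gripper":-1}]' 60
python3 go.py 572.5 -57.1 51 138.2
```

```text
time_s: 17.32
ee_pos: [566.2, -52.4, 51.3]
ee_rot: [-180.0, -0.0, 138.2]
force: [0.2, 0.4, -2.7]
gripper_width: 17.8
shift cm [-0.79  0.07  0.03] turn -0.0
pose [566.2 -52.4  51.3] [-180.    -0.   138.2] F [ 0.2  0.4 -2.7] w 17.8 t 17.32
time_s: 17.65
ee_pos: [572.7, -51.9, 51.5]
ee_rot: [180.0, 0.0, 138.2]
force: [0.5, 0.0, -2.9]
gripper_width: 17.9
shift cm [-0.34 -0.4   0.05] turn 0.01
pose [572.7 -51.9  51.5] [180.    0.  138.2] F [ 0.5  0.  -2.9] w 17.9 t 17.65
```

```bash
python3 -m inch '[{"x":-0.14,"y":-0.14,"z":0.05,"yaw":0,"gripper":-1},{"x":-0.14,"y":-0.14,"z":0.05,"yaw":0,"gripper":-1},{"x":-0.1,"y":-0.1,"z":0,"yaw":0,"gripper":-1},{"x":0,"y":0,"z":0,"yaw":0,"gripper":-1}]' 60
python3 go.py 572.5 -57.1 51 138.2
python3 -m inch '[{"x":-0.14,"y":0.14,"z":0,"yaw":0,"gripper":-1},{"x":-0.07,"y":0.07,"z":0,"yaw":0,"gripper":-1},{"x":0,"y":0,"z":0,"yaw":0,"gripper":-1}]' 60
python3 go.py 572.5 -57.1 51 138.2
```

```text
time_s: 17.98
ee_pos: [572.9, -56.0, 51.2]
ee_rot: [179.8, -0.1, 138.0]
force: [0.4, 6.8, 2.8]
gripper_width: 17.8
shift cm [-0.05 -0.11  0.02] turn -0.04
pose [572.9 -56.   51.2] [ 1.798e+02 -1.000e-01  1.380e+02] F [0.4 6.8 2.8] w 17.8 t 17.98
time_s: 18.23
ee_pos: [573.9, -55.9, 51.2]
ee_rot: [180.0, -0.2, 138.0]
force: [-5.4, 6.0, 5.8]
gripper_width: 17.6
shift cm [ 0.02 -0.18  0.02] turn -0.04
pose [573.9 -55.9  51.2] [180.   -0.2 138. ] F [-5.4  6.   5.8] w 17.6 t 18.23
```

```bash
python3 -m inch '[{"x":-0.1,"y":0,"z":0,"yaw":0,"gripper":-1},{"x":-0.1,"y":0,"z":0,"yaw":0,"gripper":-1},{"x":0,"y":0,"z":0,"yaw":0,"gripper":-1},{"x":0,"y":0,"z":0,"yaw":0,"gripper":-1}]' 60
python3 go.py 572.5 -57.1 51 138.2
python3 - <<'E'
from h import *
s=cams.grab_frame("side"); t=cams.grab_frame("top"); print(telemetry.state()["torque"])
cv2.imwrite("pics/p7.png",np.hstack([crop(s,270,230,160,130,3),crop(t,365,150,62,75,5.2)]))
E
```

```text
time_s: 18.57
ee_pos: [574.7, -56.3, 51.3]
ee_rot: [179.9, -0.3, 137.9]
force: [-7.1, 8.5, 7.0]
gripper_width: 17.7
shift cm [ 0.11 -0.21  0.03] turn -0.06
pose [574.7 -56.3  51.3] [179.9  -0.3 137.9] F [-7.1  8.5  7. ] w 17.7 t 18.57
[ 1.16431403  0.75325014 -1.01856176]
```

View pics/p7.png

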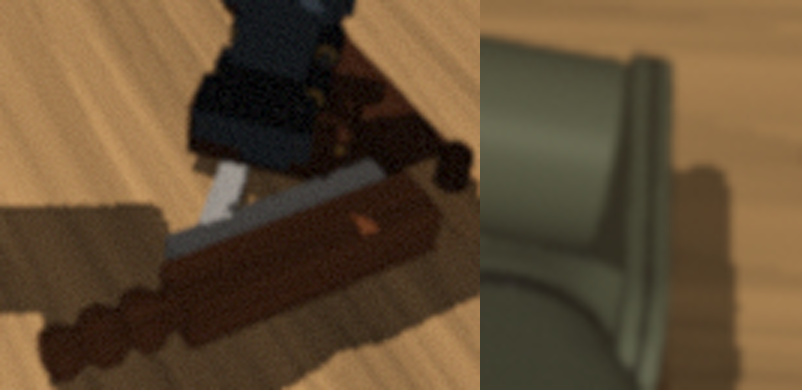

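Both faces are touching. The -1 N m about z says the arm tip carries the load, meaning the square is a bit over-rotated counter-clockwise, so I'm easing the yaw clockwise and pressing more.

```bash
python3 -m inch '[{"x":-0.05,"y":0,"z":0,"yaw":0.1,"gripper":-1},{"x":-0.05,"y":0,"z":0,"yaw":0,"gripper":-1},{"x":0,"y":0,"z":0,"yaw":0,"gripper":-1},{"x":0,"y":0,"z":0,"yaw":0,"gripper":-1}]' 60
python3 go.py 572.5 -57.1 51 138.2; python3 -c "
from workcell import telemetry as t;print(t.state()['torque'])"
python3 -m inch '[{"x":-0.05,"y":0,"z":0,"yaw":0.1,"gripper":-1},{"x":-0.05,"y":0,"z":0,"yaw":0,"gripper":-1},{"x":0,"y":0,"z":0,"yaw":0,"gripper":-1},{"x":0,"y":0,"z":0,"yaw":0,"gripper":-1}]' 60
python3 go.py 572.5 -57.1 51 138.2; python3 -c "
from workcell import telemetry as t;print(t.state()['torque'])"
```

```text
time_s: 19.0
ee_pos: [575.5, -56.7, 51.3]
ee_rot: [179.9, -0.3, 137.5]
force: [-6.3, 9.9, 7.4]
gripper_width: 18.0
shift cm [ 0.2  -0.23  0.03] turn -0.14
pose [575.5 -56.7  51.3] [179.9  -0.3 137.5] F [-6.3  9.9  7.4] w 18.0 t 19.0
[ 1.34180323  0.61498584 -0.63691539]
time_s: 19.33
ee_pos: [575.7, -56.7, 51.4]
ee_rot: [180.0, -0.4, 137.2]
force: [-7.4, 12.6, 9.7]
gripper_width: 18.0
shift cm [ 0.21 -0.25  0.04] turn -0.2
pose [575.7 -56.7  51.4] [180.   -0.4 137.2] F [-7.4 12.6  9.7] w 18.0 t 19.33
[1.85753959 0.798437   0.26433538]
```

Position has stopped advancing with rising forces, so it looks seated. I'm checking post yaw and rail yaw in the side view.

```bash
cat > chk.py <<'E'
from h import *
s=cams.grab_frame("side"); im0=cv2.cvtColor(cv2.imread("pics/side0.png"),cv2.COLOR_BGR2RGB)
def line(pts,z,n,ax):
    pts=np.float32(pts); vx,vy,x0,y0=cv2.fitLine(pts,cv2.DIST_HUBER,0,.01,.01).ravel()
    r=np.abs((pts[:,0]-x0)*vy-(pts[:,1]-y0)*vx); ok=r<1; 
    vx,vy,x0,y0=cv2.fitLine(pts[ok],cv2.DIST_HUBER,0,.01,.01).ravel()
    L=25; a=onz(s,(x0-L*vx,y0-L*vy),z); b=onz(s,(x0+L*vx,y0+L*vy),z); d=b-a
    print(n,"n",ok.sum(),len(pts),a.round(1),b.round(1),"dir",round((np.degrees(np.arctan2(d[1],d[0]))-ax+90)%180-90,2))
# rail outer top edge in first picture: dark->bright along rows
r=im0[...,0].astype(float)
line([(385+np.diff(r[v,385:440]).argmax()+.5,v) for v in range(242,272)],44,"rail outer (side0)",90)
# post/aluminium edge now: saturation step going down columns
g=s["pixels"].astype(float); sat=g[...,0]-g[...,2]
P=[]
for u in range(335,390):
    v0=int(np.interp(u,[326,394],[306,282])); c=sat[v0-2:v0+16,u]; P.append((u,v0-2+np.diff(cv2.GaussianBlur(c.reshape(-1,1),(1,3),0).ravel()).argmax()+.5))
line(P,44,"post inner top now",0)
b=cv2.resize(s["pixels"][230:330,310:450,::-1],None,fx=5,fy=5,interpolation=cv2.INTER_CUBIC)
for u,v in P: cv2.circle(b,(int((u-310+.5)*5),int((v-230+.5)*5)),2,(0,255,0),-1)
cv2.imwrite("pics/chk.png",np.clip(b.astype(float)*1.8,0,255).astype(np.uint8))
E
python3 chk.py; python3 -c "
from workcell import telemetry as t;s=t.state();print(s['force'],s['torque'],s['ee_pos'],s['ee_rot'])"
```

```text
rail outer (side0) n 30 30 [684.6  17.7] [ 689.9 -115.5] dir 2.31
post inner top now n 55 55 [ 487.4 -131.9] [ 597.4 -127.3] dir 2.39
[-8.02989974 13.11244741  9.50609366] [1.82633274 0.7488773  0.27862869] [575.67788656 -56.72036375  51.40837184] [179.98171774  -0.39220869 137.19382625]
```

View pics/chk.png

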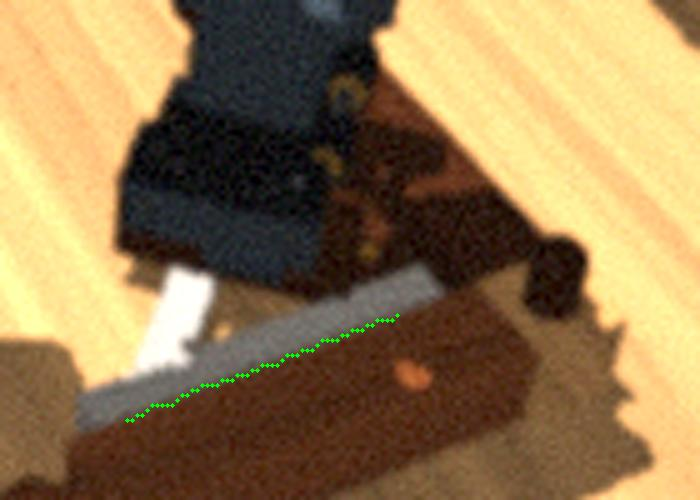

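Post 2.4°, rail 2.3–3.2° and square about 2.2° agree within 1°. The picture shows the aluminium arm flush along the post and its end at the rail. I'll press a little more on the rail to confirm that contact.

```bash
python3 -m inch '[{"x":-0.07,"y":0.07,"z":0,"yaw":0,"gripper":-1},{"x":-0.07,"y":0.07,"z":0,"yaw":0,"gripper":-1},{"x":-0.07,"y":0.07,"z":0,"yaw":0,"gripper":-1},{"x":0,"y":0,"z":0,"yaw":0,"gripper":-1},{"x":0,"y":0,"z":0,"yaw":0,"gripper":-1},{"x":0,"y":0,"z":0,"yaw":0,"gripper":-1}]' 60;  python3 -c "
from workcell import telemetry as t;s=t.state();print(s['force'],s['torque'],s['ee_pos'],s['ee_rot'])"
```

```text
time_s: 19.88
ee_pos: [577.1, -56.6, 51.6]
ee_rot: [-179.9, -0.5, 137.2]
force: [-12.0, 12.3, 14.0]
gripper_width: 17.9
[-12.00292426  12.28115399  13.95105866] [1.63381405 1.42464482 0.21254545] [577.12933133 -56.63172695  51.5889502 ] [-179.89054631   -0.5263295   137.19980988]
```

Fz has risen to 14 N, so bench friction could account for some of the sideways force. I'm unloading z to see what remains.

```bash
python3 -m inch '[{"x":0,"y":0,"z":-0.06,"yaw":0,"gripper":-1},{"x":0,"y":0,"z":-0.06,"yaw":0,"gripper":-1},{"x":0,"y":0,"z":0,"yaw":0,"gripper":-1},{"x":0,"y":0,"z":0,"yaw":0,"gripper":-1}]' 60;  python3 -c "
from workcell import telemetry as t;s=t.state();print(s['force'],s['torque'],s['ee_pos'],s['ee_rot'])"
python3 -m inch '[{"x":0,"y":0,"z":-0.06,"yaw":0,"gripper":-1},{"x":0,"y":0,"z":0,"yaw":0,"gripper":-1},{"x":0,"y":0,"z":0,"yaw":0,"gripper":-1}]' 60;  python3 -c "
from workcell import telemetry as t;s=t.state();print(s['force'],s['torque'],s['ee_pos'],s['ee_rot'])"
```

```text
time_s: 20.22
ee_pos: [577.2, -56.7, 51.7]
ee_rot: [-179.9, -0.5, 137.2]
force: [-9.1, 11.8, 6.4]
gripper_width: 17.7
[-9.12495518 11.84497497  6.35239571] [1.77899707 1.23324657 0.28999458] [577.17576043 -56.66889069  51.73761932] [-179.88046067   -0.54744294  137.19955225]
time_s: 20.47
ee_pos: [577.2, -56.7, 51.8]
ee_rot: [-179.9, -0.6, 137.2]
force: [-7.8, 11.2, 3.7]
gripper_width: 17.8
[-7.81416889 11.24621416  3.69281075] [1.93822637 1.06796807 0.2588413 ] [577.19347229 -56.70084269  51.81475601] [-179.8724069    -0.56135944  137.20031689]
```

```bash
python3 -m inch '[{"x":-0.07,"y":0.07,"z":0,"yaw":0,"gripper":-1},{"x":-0.07,"y":0.07,"z":0,"yaw":0,"gripper":-1},{"x":-0.07,"y":0.07,"z":-0.05,"yaw":0,"gripper":-1},{"x":0,"y":0,"z":0,"yaw":0,"gripper":-1},{"x":0,"y":0,"z":0,"yaw":0,"gripper":-1}]' 60;  python3 -c "
from workcell import telemetry as t;s=t.state();print(s['force'],s['torque'],s['ee_pos'],s['ee_rot'])"
python3 -m inch '[{"x":-0.07,"y":0.07,"z":0,"yaw":0,"gripper":-1},{"x":-0.07,"y":0.07,"z":0,"yaw":0,"gripper":-1},{"x":-0.07,"y":0.07,"z":-0.05,"yaw":0,"gripper":-1},{"x":0,"y":0,"z":0,"yaw":0,"gripper":-1},{"x":0,"y":0,"z":0,"yaw":0,"gripper":-1}]' 60;  python3 -c "
from workcell import telemetry as t;s=t.state();print(s['force'],s['torque'],s['ee_pos'],s['ee_rot'])"
```

```text
time_s: 20.88
ee_pos: [577.5, -56.7, 52.1]
ee_rot: [-179.6, -0.8, 137.2]
force: [-13.7, 11.6, 7.2]
gripper_width: 17.8
[-13.69716501  11.5800472    7.22742778] [1.57699776 1.90006526 0.31662916] [577.50810817 -56.70448523  52.10790189] [-179.63542646   -0.80143578  137.2404711 ]
time_s: 21.3
ee_pos: [577.7, -56.7, 52.4]
ee_rot: [-179.4, -1.1, 137.2]
force: [-20.4, 9.6, 11.3]
gripper_width: 17.9
[-20.42811435   9.61218007  11.2628829 ] [1.4642077  2.64659721 0.34674325] [577.67653771 -56.71140159  52.39713578] [-179.4008717    -1.05499445  137.24772379]
```

The rail is now a hard stop (3 mm commanded, 0.2 mm moved, +7 N). I'll balance the push slightly, hold, and check.

```bash
python3 -m inch '[{"x":0,"y":-0.12,"z":0,"yaw":0,"gripper":-1},{"x":0,"y":0,"z":0,"yaw":0,"gripper":-1},{"x":0,"y":0,"z":0,"yaw":0,"gripper":-1},{"x":0,"y":0,"z":0,"yaw":0,"gripper":-1},{"x":0,"y":0,"z":0,"yaw":0,"gripper":-1},{"x":0,"y":0,"z":0,"yaw":0,"gripper":-1},{"x":0,"y":0,"z":0,"yaw":0,"gripper":-1},{"x":0,"y":0,"z":0,"yaw":0,"gripper":-1},{"x":0,"y":0,"z":0,"yaw":0,"gripper":-1},{"x":0,"y":0,"z":0,"yaw":0,"gripper":-1}]' 60; python3 chk.py; python3 -c "
from workcell import telemetry as t;s=t.state();print(s['force'],s['torque'],s['ee_pos'],s['ee_rot'])"
```

```text
time_s: 22.13
ee_pos: [577.6, -56.7, 52.4]
ee_rot: [-179.5, -1.0, 137.2]
force: [-17.2, 13.9, 10.5]
gripper_width: 17.5
rail outer (side0) n 30 30 [684.6  17.7] [ 689.9 -115.5] dir 2.31
post inner top now n 55 55 [ 486.1 -131.6] [ 595.7 -127.9] dir 1.92
[-17.05996957  13.79575524   9.71157479] [1.69833176 2.58881331 0.36266949] [577.64973578 -56.75454287  52.39743275] [-179.5040525    -1.03657196  137.24242805]
```

View pics/chk.png

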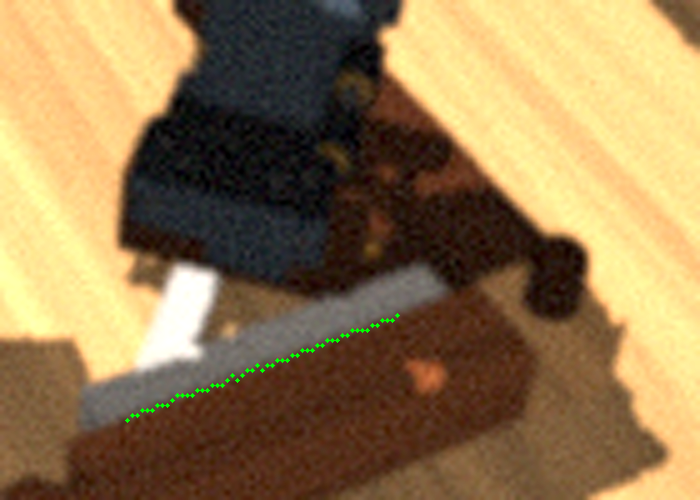

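The picture shows the aluminium arm flush along the post with its corner at the rail, and the peg upright at (555,275). Forces are steady, so I'm handing in.

```bash
python3 -c "
from workcell import env,telemetry as t;env.job_done();s=t.state();print(s['time_s'],s['force'],s['ee_pos'],s['gripper_width'])"
```

```text
the job is handed in; nothing more can be done
the job is handed in; nothing more can be done
```

I put the peg in the eye and let go of it. I then gripped the square by its handle and pressed it into the corner until it stopped against both rail and post. I handed the job in at about 22 s with the arm still pressing; no verdict was reported.

**Peg:** it seated at the expected height with 3.6 N of upward force. It still stood upright in the eye in the last picture.

**Square:** the last forces were about 17 N against the rail, 14 N against the post and 10 N upward. The grip was set to 60 N at 17.5 mm. The rail was a hard stop: 3 mm of commanded push moved it only 0.2 mm. The tool was tilted about 1°, within the 0.06 rad limit if the square tilts with it.

**Alignment:** the square is at about 2.2° by tool yaw. The post measured 1.9° and 2.4° in two readings.

**Disagreement:** the rail read 3.2° in the top view but 2.3° in the side view, so the alignment is known only to about 1°. The limit is 2°.

**Not checked:** the arm blocked the top view at the end, so the square's corner position was judged from the side view and the contact forces only.

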